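Dose the mixing tub with the hook-on drop cup

TASK

Hook the loaded drop cup, upright, over the bar above the middle of the mixing tub, feel for the bar (its height is not known exactly) and press the cup gently down so that the release tab in its hook is pushed in and the bottom swings open, dropping the feed ball into the tub. Then ease off so that the bottom shuts, and leave the cup hanging still on the bar over the tub. Do not shift the tub or the goods around it.

Things in the scene. Friction and masses are not known exactly. Their poses are not given: they have to be found in the camera images.
- cup: Grey drop cup, 0.22 kg, upright on the counter, ball inside. Origin: centre of underside, z up. Round wall 82 mm outside, 74 inside, 66 high, open on top. A spine (x -46 to -38 mm, 26 wide in y) rises to a hook over the cup (top z 156 to 168, x -46 to 24), opening to the cup's own +x. Put it on by moving the cup along its +x, the bar passing between rim and lip, then lowering the cup.
- cup_lip (a point): Middle of the lower end of the hook's front lip (7 mm thick in x, 26 mm wide), at (20.5, 0, 112) mm in the cup's frame. The bar enters the hook below this lip and above the cup rim (z = 66 mm), a gap of 46 mm.
- cup_grip (a point): Where to grasp: middle of the cup's rubber grip paddle on top of the hook, (0, 0, 193) mm in the cup's frame. The paddle is 14 mm thick in x, 44 mm wide in y, from z = 168 to 214 mm. Close the fingers along the cup's x.
- cup_seat (a point): Point of the cup where the bar's centre line lies when the cup hangs on it: (0, 0, 131.6) mm in the cup's frame, right under the grip; the bar then runs along the cup's y.
- tab: Release tab: aluminium saddle, 50 mm wide (y), 30 mm in x, like a shallow roof, in the hook's throat; the bar bears on its underside and centres in it. Slides only up the cup's z, 12 mm to a hard stop, against a spring (8 N at rest, 14 N fully in; the cup's weight alone does not move it). Over 30 N is too rough. Origin is the cup's at rest, rising with the tab.
- flap (a joint): Angle of the cup's hinged bottom, rad: 0 shut, 1.3 fully open (swings down, hinge on the cup's -x side, reaching 65 mm below the cup). Rods link it to the tab: 0.108 rad per mm of tab. The ball passes at about 0.8; open to 1.0 or more to be sure. It shuts by itself when the tab is let go.
- ball_center (a point): Centre of the feed ball, a hard brown ball of 50 mm diameter, 60 g, lying loose on the shut bottom of the cup.
- tub: Black open mixing tub, 178 mm across the rim (160 mm clear inside), narrowing to 144 mm at the base, 70 mm high, loose, about 0.6 kg. Origin: centre of its underside. It stands under the bar, somewhere along it, up to 45 mm from the bar's middle.
- stand: Two fixed steel posts, 262 mm tall, 16 mm thick, at y = +170 and -170 mm of this frame; origin at counter level midway. A round steel bar, 12 mm diameter, runs between them along y, straight above the origin, in 30 mm clamps. Its centre line is 217 to 233 mm above the counter, exact height not reported. Hook the cup on from the -x side, cup's x along this x.
- trigger_sprayer: Bystander: green bottle with white spray head, 205 mm tall; leave alone.
- jar: Bystander: white jar, 66 mm diameter, 85 mm tall; leave alone.
- funnel: Bystander: black funnel standing mouth down, 124 mm diameter, 180 mm tall; leave alone.

How it is judged:
By the outcome, as a careful person would: the job done as asked, in the order asked, and still so for the second after the job is handed in, with the robot touching nothing.
It also fails if it takes over 64 s, if anything falls off the work surface, if the arm or the gripper's body presses on something with over 40 N, if the wrist force passes 120 N, or if a joint passes its speed limit or range.

ROBOT

A 6-joint arm with a two-finger parallel gripper is mounted at the origin on the work surface. World frame = base frame: x ahead of the robot, y to its left, z up, the work surface at z = 0. Lengths are in m, angles in rad, forces in N, time in s.
With the tool pointing down it reaches from about 0.3 to 0.875 m from the base axis. Payload 6.4 kg.
Tool frame: the origin (TCP) lies midway between the tips of the shut fingers; the grasp point (between the pads) lies 19 mm behind it; z points along the fingers, y is the line along which they close (so a half turn about z gives the same grasp; the last joint's range is limited). The gripper opens to 88 mm and grips with 3 to 60 N. Pads are 18 mm wide; open, the fingers measure 123 mm over their backs; the gripper's body (75 mm by 187 mm) begins 45 mm behind the grasp point.
Start: joints at [1.122, 0.181, 1.607, -0, 1.354, -0.206], TCP at [0.138, 0.558, 0.239] pointing down, gripper open.
Joint ranges: [-2.99, 2.99], [-0.89, 2.07], [0.3, 2.58], [-1.14, 4.28], [0, 2.63], [-3.12, 3.12]. Speed limits (rad/s): [2.57, 2.57, 3.01, 3.14, 3.14, 3.14].

INTERFACE

Orientations are given as a rotation vector (axis times angle).
In Python, from cell import readout, viewer, manip gives the robot as it stands. The module is installed in compiled form; this text tells all that it offers.
- The arm moves only by the shell command python3 -m crank 'ROWS' [FORCE]. ROWS is JSON, a list of rows, each a list of 7 numbers: the shift along the tool's x, y, z in mm, then the turn, a rotation vector about the tool's x, y, z in degrees, then the opening, from 0 (shut) to 1 (fully open). In form: [[tx, ty, tz, ax, ay, az, grip], ...]. A call has exactly 5 rows; each row shifts and turns the commanded pose from where the row before left it, along the tool's axes as they then stand; what a row does not reach is not made up. A row lasts 1/10 s, in which the tool goes at most 50 mm and 8.59 degrees, less where a joint would pass 70% of its speed; a pose out of reach is approached as far as the arm can. A call is refused whole if a number of a shift passes 50 or a number of a turn 8.59, either way. A call with a gripper value outside its range is refused whole. The fingers move at their own pace and stop on an object; FORCE is the grip in N (left out, the last holds). Time passes only in rows, so rows that do not move let the fingers close, or fill a call up. It gives the time, the measured TCP pose, the force, the opening and the grip force at its end, in the units of the state.
- readout.read_state(): the state, without advancing time (a new reading comes with each control period).
- viewer.grab_frame(name): name is "side" or "top"; returns (picture, depth): 420x560x3 uint8, red, green, blue; 420x560 float32, m along the optical axis (not along the pixel's ray), 0 where there is no reading.
- viewer.camera_model(name): a dict with "camera_matrix" (3x3 intrinsics, pixels), "eye" and "rotation" of the camera in the world. Camera axes: x right, y down, z forward; pixel columns grow to the right and rows downward; lengths in m; the calibration is good to about 2 mm. A picture is of the moment at which its call begins. camera_model takes no time and is no camera call.
- manip.hand_in(): hands the job in; it is judged then, once.
The state is a dict: "t": time; "qpos": joint angles; "joint_vel": joint speeds; "joint_torque": joint torques, N m; "position": TCP position; "tcp_rot": TCP orientation; "force": force on the tool from outside, world axes, zero at the start; "ft_torque": the same for the moment, N m; "grip_width": finger opening in m; "grasp_force": force on a finger pad.
Only numpy, scipy, OpenCV 4.12 (cv2) and the standard library are available. Lean on these libraries where they do the work, as an engineer would, in place of code of your own. Each camera call takes 0.05 s, during which the arm holds its last target. There are 200 camera calls.

## Working session

There is one attempt and no reset: what is moved stays moved. The work goes in short steps, Python scripts to look and compute and a shell command to move; the robot and the scene stay as the last step left them, time stands still between calls to the robot, and variables do not carry over. Pictures are saved under pics/ and viewed, at most 10 in all, crops included, and the job is handed in when it is done.

```bash
mkdir -p pics
python3 - <<'E'
from cell import readout, viewer, manip
import cv2,numpy as np
for n in ("side","top"):
    p,d=viewer.grab_frame(n); cv2.imwrite(f"pics/{n}0.png",cv2.cvtColor(p,cv2.COLOR_RGB2BGR)); np.savez(f"{n}0.npz",p=p,d=d)
    m=viewer.camera_model(n); print(n,{k:np.round(np.array(v),4).tolist() for k,v in m.items()})
s=readout.read_state(); print(s)
E
```

```text
side {'camera_matrix': [[505.6316, 0.0, 275.7911], [0.0, 505.6316, 212.198], [0.0, 0.0, 1.0]], 'eye': [0.4, -0.9938, 0.8636], 'rotation': [-2.1971, 0.1049, -0.0806]}
top {'camera_matrix': [[504.6323, 0.0, 281.3257], [0.0, 504.6323, 202.5263], [0.0, 0.0, 1.0]], 'eye': [0.3695, 0.0019, 1.4575], 'rotation': [-2.1536, 2.1503, -0.1359]}
{'t': 0.1, 'qpos': array([ 1.12170363e+00,  1.81429892e-01,  1.60785010e+00, -2.10487956e-05,
        1.35381772e+00, -2.06275648e-01]), 'joint_vel': array([-0.00176835, -0.00233097, -0.00098897, -0.00027817,  0.00138936,
       -0.00081866]), 'joint_torque': array([ 2.42304395e-04, -4.34819841e+01, -3.42691791e+01,  7.05210795e-02,
        3.41184530e-02, -3.22199458e-05]), 'position': array([0.13802356, 0.55771469, 0.23794895]), 'tcp_rot': array([-3.80416313e-01, -3.11800604e+00,  2.24839993e-03]), 'force': array([0.24495235, 0.58880894, 0.46530274]), 'ft_torque': array([ 0.02706347,  0.01102278, -0.04707595]), 'grasp_force': 0.0, 'grip_width': 0.08829819867901623}
```

View pics/side0.png

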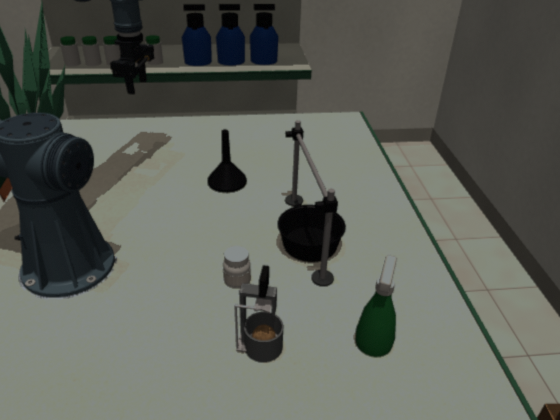

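View pics/top0.png

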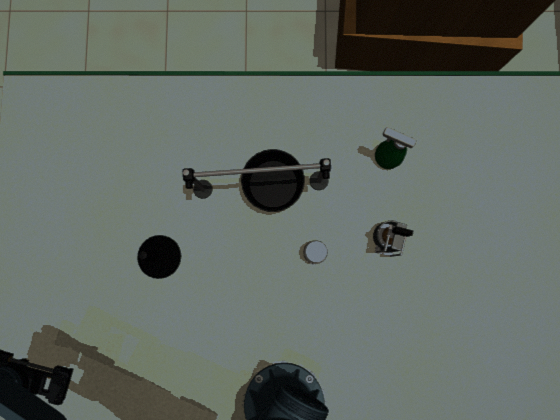

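The side view shows the cup at about (263,335) with its paddle at (265,278), the tub at (312,233) under the bar, which runs from (297,132) to (331,200), and the sprayer, jar and funnel clear of them. In the top view the cup is at (390,238) and the bar runs from (188,175) to (326,165). The tub is at (272,180).

```bash
cat > h.py <<'E'
import numpy as np,cv2
from scipy.spatial.transform import Rotation as R
from cell import readout, viewer
def cloud(n,d):
    m=viewer.camera_model(n);K=np.array(m["camera_matrix"]);v,u=np.mgrid[:420,:560]
    c=np.stack([(u-K[0,2])/K[0,0]*d,(v-K[1,2])/K[1,1]*d,d],-1)
    rot=np.array(m["rotation"]);M=R.from_rotvec(rot).as_matrix() if rot.size==3 else rot
    return c@M.T+np.array(m["eye"])
def ray(n,u,v):
    m=viewer.camera_model(n);K=np.array(m["camera_matrix"]);M=R.from_rotvec(m["rotation"]).as_matrix()
    r=M@[(u-K[0,2])/K[0,0],(v-K[1,2])/K[1,1],1];return np.array(m["eye"]),r/np.linalg.norm(r)
def tri(a,b):
    A=0;B=0
    for n,p in(("side",a),("top",b)):
        e,r=ray(n,*p);P=np.eye(3)-np.outer(r,r);A=A+P;B=B+P@e
    x=np.linalg.solve(A,B);return x
E
python3 - <<'E'
from h import *
L={n:np.load(n+"0.npz") for n in("side","top")}
a=cv2.resize(L["side"]["p"][255:365,220:300],None,fx=5,fy=5,interpolation=2)
b=cv2.resize(L["top"]["p"][205:265,355:425],None,fx=5,fy=5,interpolation=2)
c=np.zeros((550,760,3),np.uint8);c[:,:400]=a;c[:300,405:755]=b
cv2.imwrite("pics/crop1.png",cv2.cvtColor(np.clip(c*1.8,0,255).astype(np.uint8),cv2.COLOR_RGB2BGR))
a=cv2.resize(L["side"]["p"][115:290,270:360],None,fx=3,fy=3,interpolation=2)
b=cv2.resize(L["top"]["p"][140:220,170:340],None,fx=3,fy=3,interpolation=2)
c=np.zeros((525,790,3),np.uint8);c[:,:270]=a;c[:240,275:785]=b
cv2.imwrite("pics/crop2.png",cv2.cvtColor(np.clip(c*1.8,0,255).astype(np.uint8),cv2.COLOR_RGB2BGR))
for n in L:
    P=cloud(n,L[n]["d"]).reshape(-1,3);P=P[L[n]["d"].ravel()>0]
    q=P[(P[:,0]>.25)&(P[:,0]<.5)&(P[:,1]>-.4)&(P[:,1]<-.15)]
    print(n,"table z",np.median(P[(P[:,2]<.03)&(P[:,2]>-.03)][:,2]))
    for lo,hi in((.03,.075),(.08,.15),(.15,.175),(.175,.2),(.2,.225)):
        s=q[(q[:,2]>lo)&(q[:,2]<hi)]
        if len(s): print(lo,len(s),s.min(0).round(3),s.max(0).round(3),np.median(s,0).round(3))
    q=P[(P[:,0]>.45)&(P[:,0]<.7)&(P[:,1]>-.18)&(P[:,1]<.25)]
    s=q[(q[:,2]>.205)&(q[:,2]<.245)];s=s[(s[:,1]>-.1)&(s[:,1]<.18)]
    if len(s): print("bar",len(s),np.polyfit(s[:,1],s[:,0],1),np.percentile(s,[2,50,98],axis=0).round(4).tolist())
    s=q[(q[:,2]>.06)&(q[:,2]<.08)];
    if len(s)>5: print("tub rim",len(s),cv2.minEnclosingCircle(s[:,:2].astype(np.float32)))
E
```

```text
side table z 0.0019218577671130666
0.03 1389 [ 0.405 -0.34   0.03 ] [ 0.5   -0.255  0.074] [ 0.46  -0.305  0.055]
0.08 514 [ 0.405 -0.325  0.08 ] [ 0.49  -0.262  0.15 ] [ 0.446 -0.305  0.139]
0.15 421 [ 0.416 -0.318  0.15 ] [ 0.488 -0.274  0.175] [ 0.447 -0.299  0.169]
0.175 97 [ 0.452 -0.32   0.175] [ 0.473 -0.286  0.2  ] [ 0.461 -0.317  0.188]
0.2 176 [ 0.452 -0.32   0.2  ] [ 0.474 -0.274  0.219] [ 0.463 -0.305  0.215]
bar 314 [-0.05889708  0.61474809] [[0.6003, -0.098, 0.2253], [0.6129, 0.0291, 0.2315], [0.6248, 0.1729, 0.2417]]
tub rim 628 ((0.6081497669219971, 0.06349071860313416), 0.17586234211921692)
top table z 0.0006290487652921284
0.03 226 [ 0.405 -0.309  0.03 ] [ 0.5   -0.254  0.075] [ 0.457 -0.275  0.052]
0.08 186 [ 0.405 -0.318  0.082] [ 0.488 -0.259  0.149] [ 0.442 -0.279  0.138]
0.15 226 [ 0.417 -0.313  0.152] [ 0.489 -0.271  0.174] [ 0.443 -0.29   0.168]
0.175 30 [ 0.452 -0.311  0.176] [ 0.474 -0.272  0.2  ] [ 0.459 -0.283  0.187]
0.2 114 [ 0.453 -0.318  0.201] [ 0.475 -0.273  0.22 ] [ 0.462 -0.295  0.213]
bar 593 [-0.05628626  0.61551214] [[0.5995, -0.0978, 0.2228], [0.6138, 0.0281, 0.2303], [0.6312, 0.1744, 0.241]]
tub rim 590 ((0.6063622236251831, 0.06846968084573746), 0.1738436073064804)
```

View pics/crop1.png

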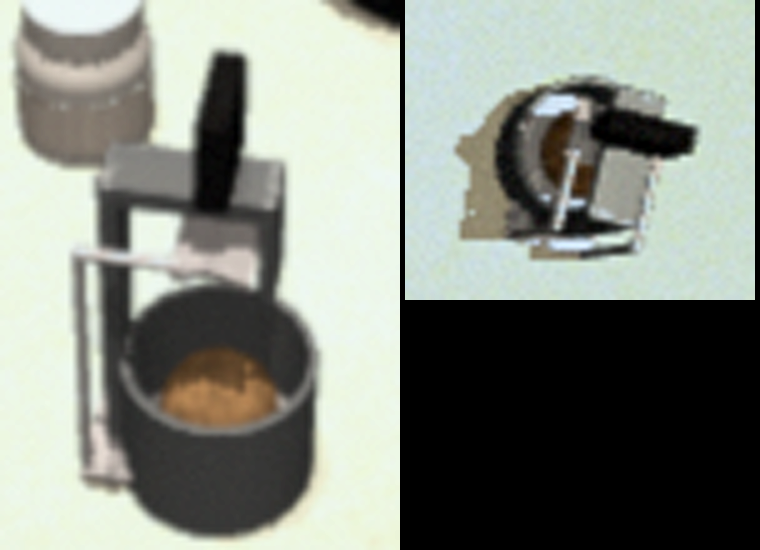

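View pics/crop2.png

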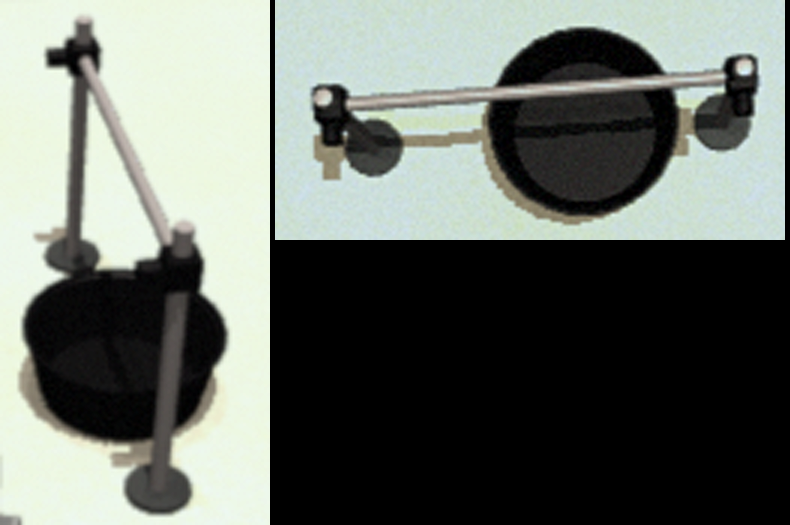

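The crops show the hook with its spine on the low-x side, the lip towards +x and the ball in the cup. The paddle top is at side (266,267). The linkage rod is on the -y side. The bar centre line runs from side (298.3,136.7) to (325,195), and from top (193.3,174.3) to (320,166.7). The tub centre is about (272,180) in the top view.

Run:
```python
from h import *
# bar: plane-plane intersection
N=[];D=[]
for n,a,b in(("side",(298.3,136.7),(325,195)),("top",(193.3,174.3),(320,166.7))):
    e,r=ray(n,*a);_,q=ray(n,*b);w=np.cross(r,q);w/=np.linalg.norm(w);N.append(w);D.append(w@e)
d=np.cross(*N);d/=d[1]
for y in(-.1,.0,.1):
    x=np.linalg.solve(np.array([N[0],N[1],[0,1,0]]),[*D,y]);print("bar tri",x.round(4))
print("dir",d)
# paddle top: side pixels / top pixels
print("paddle top tri(centre)",tri((266.2,266.5),(400.9,232)))
L={n:np.load(n+"0.npz") for n in("side","top")}
for n in L:
    P=cloud(n,L[n]["d"]);ok=(L[n]["d"]>0)
    def sel(lo,hi,x0,x1,y0,y1): 
        return P[ok&(P[...,0]>x0)&(P[...,0]<x1)&(P[...,1]>y0)&(P[...,1]<y1)&(P[...,2]>lo)&(P[...,2]<hi)]
    s=sel(.211,.222,.44,.49,-.33,-.26);print(n,"padtop",len(s),s.mean(0).round(4),s[:,2].max().round(4),cv2.minAreaRect((s[:,:2]*1e3).astype(np.float32)))
    s=sel(.163,.174,.4,.5,-.33,-.25);print("plate",len(s),cv2.minAreaRect((s[:,:2]*1e3).astype(np.float32)))
    s=sel(.06,.067+.003,.38,.52,-.36,-.23);print("rim",len(s),cv2.minEnclosingCircle((s[:,:2]*1e3).astype(np.float32)))
    s=sel(.062,.077,.5,.7,-.08,.15);print("tubrim",len(s),cv2.minEnclosingCircle((s[:,:2]*1e3).astype(np.float32)),s.min(0),s.max(0))
    for y0,y1 in((-.2,-.1),(.15,.25)):
        s=sel(.252,.27,.5,.7,y0,y1);print("post top",len(s),s.mean(0).round(4) if len(s) else 0)
    for nm,x in (("jar",(.36,.46,-.16,0)),("fun",(.3,.5,.15,.35)),("spr",(.5,.7,-.35,-.18))):
        s=sel(.02,.3,*x);print(nm,s.min(0).round(3),s.max(0).round(3))
m=L["top"];
```

```text
bar tri [ 0.6185 -0.1     0.2411]
bar tri [0.6131 0.     0.2372]
bar tri [0.6077 0.1    0.2333]
dir [-0.05420881  1.         -0.03910158]
paddle top tri(centre) [ 0.46430516 -0.28605567  0.22057133]
side padtop 123 [ 0.4631 -0.2995  0.2155] 0.2186 ((463.2991943359375, -297.7657165527344), (45.832157135009766, 13.222954750061035), 75.60236358642578)
plate 335 ((451.659912109375, -297.97564697265625), (36.05643081665039, 70.2789535522461), 76.26507568359375)
rim 441 ((454.4148254394531, -296.7478332519531), 49.3857307434082)
tubrim 484 ((616.0789794921875, 30.85356330871582), 91.01811981201172) [ 0.52711034 -0.05816215  0.06200588] [0.69993587 0.1203743  0.07596815]
post top 49 [ 0.6245 -0.106   0.2598]
post top 31 [0.5999 0.2328 0.2594]
jar [ 0.384 -0.123  0.02 ] [ 0.45  -0.057  0.092]
fun [0.35 0.29 0.02] [0.458 0.35  0.182]
spr [ 0.5   -0.348  0.02 ] [ 0.7   -0.278  0.209]
top padtop 88 [ 0.4631 -0.296   0.2142] 0.2205 ((463.0877380371094, -295.26727294921875), (43.211891174316406, 14.073097229003906), 73.73491668701172)
plate 209 ((453.3638916015625, -289.5771484375), (33.622215270996094, 70.18445587158203), 75.06763458251953)
rim 69 ((456.97357177734375, -297.7671813964844), 47.015892028808594)
tubrim 523 ((615.6713256835938, 32.757789611816406), 88.90550231933594) [ 0.52743939 -0.05519357  0.06206228] [0.69988337 0.12100747 0.07682578]
post top 21 [ 0.6249 -0.1035  0.2621]
post top 37 [0.5997 0.2369 0.2624]
jar [ 0.385 -0.119  0.021] [ 0.449 -0.053  0.092]
fun [0.346 0.3   0.02 ] [0.461 0.35  0.183]
spr [ 0.5   -0.341  0.02 ] [ 0.7   -0.264  0.212]
```

```bash
cat >> h.py <<'E'
def to(x,y,z,yaw):
    """shift (mm) in tool axes after the turn, and the turn (deg, tool axes) to reach TCP x,y,z with tool y at yaw, pointing down"""
    s=readout.read_state();A=R.from_rotvec(s["tcp_rot"]).as_matrix();c,n=np.cos(np.radians(yaw)),np.sin(np.radians(yaw))
    B=np.array([[-n,c,0],[c,n,0],[0,0,-1]]).T
    B=np.column_stack([np.cross([c,n,0],[0,0,-1]),[c,n,0],[0,0,-1]])
    print("t",round(s["t"],2),"pos",s["position"].round(4),"tooly yaw",np.degrees(np.arctan2(A[1,1],A[0,1])).round(2),"toolz",A[:,2].round(4),"F",s["force"].round(1),"w",round(s["grip_width"],4),"gf",round(float(s["grasp_force"]),1))
    print("turn",np.degrees(R.from_matrix(A.T@B).as_rotvec()).round(2),"then shift",(B.T@(np.array([x,y,z])-s["position"])*1e3).round(1))
E
python3 -m crank '[[0,0,-12,0,0,8.59,1],[0,0,-12,0,0,8.59,1],[0,0,-12,0,0,8.59,1],[0,0,-12,0,0,8.59,1],[0,0,-12,0,0,8.59,1]]'
python3 -m crank '[[0,0,-12,0,0,8.59,1],[0,0,-12,0,0,8.59,1],[0,0,-12,0,0,8.59,1],[0,0,0,0,0,8.59,1],[0,0,0,0,0,8.59,1]]'
python3 -c "
from h import *
to(.38,.25,.33,-15)"
```

```text
t: 0.6
position: [0.1381, 0.5579, 0.2986]
tcp_rot: [1.504, 2.758, -0.002]
force: [-0.2, -0.6, -0.0]
grip_width: 0.0882
grasp_force: 0.0
t: 1.1
position: [0.1382, 0.5582, 0.3348]
tcp_rot: [-2.409, -2.016, -0.0]
force: [0.2, 0.3, -0.4]
grip_width: 0.0883
grasp_force: 0.0
t 1.1 pos [0.1382 0.5582 0.3348] tooly yaw -10.16 toolz [ 1.e-04  1.e-04 -1.e+00] F [ 0.2  0.3 -0.4] w 0.0883 gf 0.0
turn [ 0.   -0.    4.84] then shift [-235.1  313.3    4.8]
```

```bash
python3 -m crank '[[0,0,0,0,0,4.84,1],[-23.5,31.4,0,0,0,0,1],[-23.5,31.4,0,0,0,0,1],[-23.5,31.4,0,0,0,0,1],[-23.5,31.4,0,0,0,0,1]]' >/dev/null
python3 -m crank '[[-23.5,31.4,0,0,0,0,1],[-23.5,31.4,0,0,0,0,1],[-23.5,31.4,0,0,0,0,1],[-23.5,31.4,0,0,0,0,1],[-23.5,31.4,0,0,0,0,1]]' >/dev/null
python3 -m crank '[[-23.5,31.4,0,0,0,0,1],[-33.8,14.8,0,0,0,0,1],[-33.8,14.8,0,0,0,0,1],[-33.8,14.8,0,0,0,0,1],[-33.8,14.8,0,0,0,0,1]]' 
python3 -m crank '[[-33.8,14.8,0,0,0,0,1],[-33.8,14.8,0,0,0,0,1],[-33.8,14.8,0,0,0,0,1],[-33.8,14.8,0,0,0,0,1],[-33.8,14.8,0,0,0,0,1]]' >/dev/null
python3 -m crank '[[-33.8,14.8,0,0,0,0,1],[-33.8,14.8,0,0,0,0,1],[-33.8,14.8,0,0,0,0,1],[-33.8,14.8,0,0,0,0,1],[0,0,0,0,0,0,1]]' >/dev/null
python3 -c "
from h import *
to(.463,-.2965,.174,-15)"
```

```text
t: 2.6
position: [0.4054, 0.1042, 0.3344]
tcp_rot: [-2.486, -1.92, 0.001]
force: [0.6, 0.2, 0.1]
grip_width: 0.0882
grasp_force: 0.0
t 3.6 pos [ 0.4573 -0.2259  0.3337] tooly yaw -14.88 toolz [-1.4e-03 -1.0e-04 -1.0e+00] F [0.2 0.7 0.1] w 0.0881 gf 0.0
turn [-0.08  0.03  0.12] then shift [-66.7  23.7 159.7]
```

```bash
python3 -m crank '[[-33.4,11.9,0,0,0,0,0.5],[-33.3,11.8,0,0,0,0,0.5],[0,0,30,0,0,0,0.5],[0,0,30,0,0,0,0.5],[0,0,30,0,0,0,0.5]]' >/dev/null
python3 -m crank '[[0,0,20,0,0,0,0.5],[0,0,20,0,0,0,0.5],[0,0,15,0,0,0,0.5],[0,0,12,0,0,0,0.5],[0,0,0,0,0,0,0.5]]'
python3 -c "
from h import *
to(.463,-.2965,.176,-15)
p,d=viewer.grab_frame('side')
c=cv2.resize(p[225:365,200:320],None,fx=4,fy=4,interpolation=2)
cv2.imwrite('pics/g1.png',cv2.cvtColor(np.clip(c*1.8,0,255).astype(np.uint8),cv2.COLOR_RGB2BGR))"
```

```text
t: 4.6
position: [0.463, -0.2919, 0.176]
tcp_rot: [-2.484, -1.918, 0.001]
force: [-0.4, 0.3, -0.2]
grip_width: 0.044
grasp_force: 0.0
t 4.6 pos [ 0.463  -0.2919  0.176 ] tooly yaw -14.64 toolz [-0.0022  0.0022 -1.    ] F [-0.4  0.3 -0.2] w 0.044 gf 0.0
turn [-0.15 -0.09  0.36] then shift [-4.4  1.2  0. ]
```

View pics/g1.png

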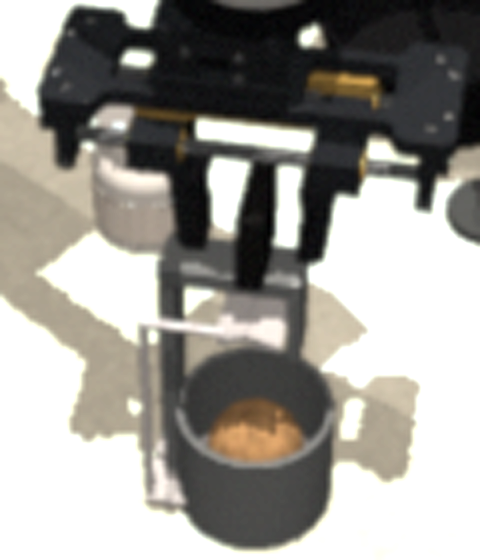

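The paddle (crop 258,225) lies centrally between the fingers, at crop (190,200) and (318,205), and the tips are just above the plate. I'll centre, then grip.

```bash
python3 -m crank '[[-4.4,1.2,0,0,0,0.3,0.4],[0,0,0,0,0,0,0.2],[0,0,0,0,0,0,0.1],[0,0,0,0,0,0,0],[0,0,0,0,0,0,0]]' 20
python3 -m crank '[[0,0,0,0,0,0,0],[0,0,0,0,0,0,0],[0,0,0,0,0,0,0],[0,0,0,0,0,0,0],[0,0,0,0,0,0,0]]' 45
python3 -m crank '[[0,0,-2,0,0,0,0],[0,0,-4,0,0,0,0],[0,0,-4,0,0,0,0],[0,0,-3,0,0,0,0],[0,0,0,0,0,0,0]]'
python3 -c "
from h import *
to(.45,-.20,.33,3.5)"
```

```text
t: 5.15
position: [0.4637, -0.2976, 0.1782]
tcp_rot: [2.491, 1.913, -0.0]
force: [-1.4, 0.3, 2.5]
grip_width: 0.0137
grasp_force: 20.0
t: 5.65
position: [0.4638, -0.2977, 0.1782]
tcp_rot: [2.491, 1.913, -0.0]
force: [-1.5, 0.9, 4.5]
grip_width: 0.0136
grasp_force: 45.0
t: 6.15
position: [0.4639, -0.2977, 0.1912]
tcp_rot: [2.491, 1.913, 0.0]
force: [0.6, 0.4, -2.6]
grip_width: 0.0136
grasp_force: 45.0
t 6.15 pos [ 0.4639 -0.2977  0.1912] tooly yaw -14.95 toolz [ 6.e-04 -5.e-04 -1.e+00] F [ 0.6  0.4 -2.6] w 0.0136 gf 45.0
turn [  0.04   0.03 -18.45] then shift [  98.3   -7.9 -138.8]
```

```bash
python3 -m crank '[[0,0,-12,0,0,0,0],[0,0,-22,0,0,0,0],[0,0,-25,0,0,0,0],[0,0,-25,0,0,0,0],[0,0,-22,0,0,0,0]]' >/dev/null
python3 -m crank '[[0,0,-12,0,0,-2,0],[0,0,-5,0,0,-4,0],[0,0,0,0,0,-5,0],[0,0,0,0,0,-5,0],[0,0,0,0,0,-2.4,0]]'
python3 -c "
from h import *
to(.455,-.10,.314,3.5);to(.52,.032,.314,3.5)"
```

```text
t: 7.15
position: [0.4637, -0.2974, 0.3146]
tcp_rot: [2.15, 2.29, -0.0]
force: [0.2, -0.8, -3.3]
grip_width: 0.0142
grasp_force: 45.0
t 7.15 pos [ 0.4637 -0.2974  0.3146] tooly yaw 3.62 toolz [ 4.e-04 -4.e-04 -1.e+00] F [ 0.2 -0.8 -3.3] w 0.0142 gf 45.0
turn [0.02 0.02 0.12] then shift [197.6   3.4   0.6]
t 7.15 pos [ 0.4637 -0.2974  0.3146] tooly yaw 3.62 toolz [ 4.e-04 -4.e-04 -1.e+00] F [ 0.2 -0.8 -3.3] w 0.0142 gf 45.0
turn [0.02 0.02 0.12] then shift [325.4  76.3   0.6]
```

```bash
python3 -m crank '[[8,0,0,0,0,0,0],[18,0,0,0,0,0,0],[26,0,0,0,0,0,0],[30,0,0,0,0,0,0],[30,0,0,0,0,0,0]]' >/dev/null
python3 -m crank '[[30,0,0,0,0,0,0],[30,8,0,0,0,0,0],[30,10,0,0,0,0,0],[30,12,0,0,0,0,0],[30,12,0,0,0,0,0]]' >/dev/null
python3 -m crank '[[26,12,0,0,0,0,0],[20,10,0,0,0,0,0],[12,8,0,0,0,0,0],[5,3,0,0,0,0,0],[0,0,0,0,0,0,0]]' >/dev/null
python3 -m crank '[[0,0,0,0,0,0,0],[0,0,0,0,0,0,0],[0,0,0,0,0,0,0],[0,0,0,0,0,0,0],[0,0,0,0,0,0,0]]'
python3 - <<'E'
from h import *
to(.613,.032,.314,3.5)
I=[]
for n,(v,u,h,w,f) in {"side":(130,240,140,120,4),"top":(130,200,110,140,2)}.items():
    p,d=viewer.grab_frame(n);np.savez(n+"1.npz",p=p,d=d)
    I.append(cv2.resize(p[v:v+h,u:u+w],None,fx=f,fy=f,interpolation=2))
c=np.zeros((560,780,3),np.uint8);c[:,:480]=I[0];c[:220,485:765]=I[1]
cv2.imwrite('pics/h1.png',cv2.cvtColor(np.clip(c*1.8,0,255).astype(np.uint8),cv2.COLOR_RGB2BGR))
P=cloud("side",np.load("side1.npz")["d"])
def sel(lo,hi,x0,x1,y0,y1): return P[(P[...,0]>x0)&(P[...,0]<x1)&(P[...,1]>y0)&(P[...,1]<y1)&(P[...,2]>lo)&(P[...,2]<hi)]
s=sel(.205,.25,.58,.65,-.07,-.02);print("bar",len(s),s.mean(0),np.percentile(s[:,2],[50,95]))
s=sel(.19,.215,.46,.56,-.03,.09);print("cup rim",len(s),s[:,2].max(),s.min(0),s.max(0))
s=sel(.10,.19,.46,.58,-.03,.09);print("cup wall",len(s),s.min(0),s.max(0))
s=sel(.293,.308,.46,.58,-.03,.09);print("plate",len(s),s.min(0),s.max(0),np.median(s,0))
E
```

```text
t: 9.15
position: [0.519, 0.0311, 0.3137]
tcp_rot: [-2.154, -2.287, 0.0]
force: [0.3, -0.8, -2.8]
grip_width: 0.0134
grasp_force: 45.0
t 9.15 pos [0.519  0.0311 0.3137] tooly yaw 3.41 toolz [-0. -0. -1.] F [ 0.3 -0.8 -2.8] w 0.0134 gf 45.0
turn [-0.    0.   -0.09] then shift [-4.8 93.9 -0.3]
bar 64 [ 0.61930975 -0.04562813  0.23087155] [0.23112269 0.23374906]
cup rim 529 0.21487596999466396 [ 0.46243284 -0.01356529  0.19003159] [0.55859649 0.07459246 0.21487597]
cup wall 841 [ 0.46238645 -0.01169344  0.13632537] [0.55845941 0.07393853 0.18992826]
plate 239 [0.47192575 0.01118453 0.2931941 ] [0.54249589 0.04543186 0.30776777] [0.5010673  0.02139006 0.30377533]
```

View pics/h1.png

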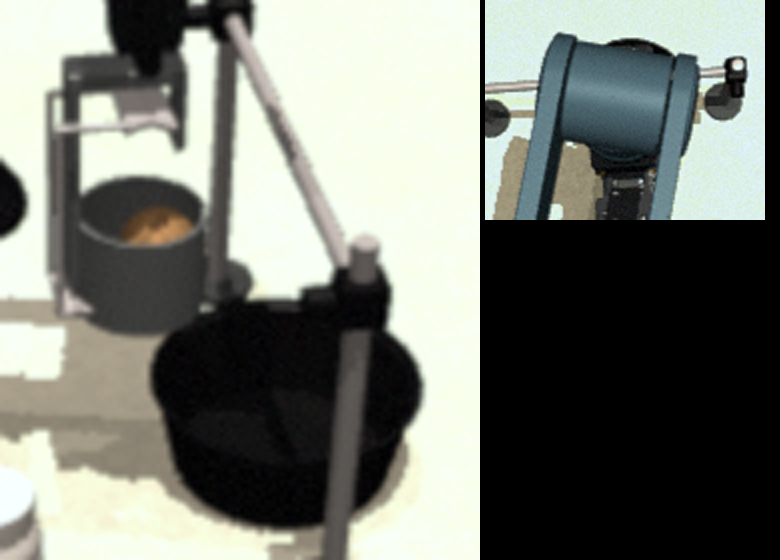

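The cup hangs upright with the ball in it, rim at crop (140,215) and lip at (180,145). The bar's height lies between rim and lip, so I'll advance along the tool's y.

```bash
python3 -m crank '[[-1,5,0,0,0,0,0],[-1.5,10,0,0,0,0,0],[-1.5,13,0,0,0,0,0],[-0.8,14,0,0,0,0,0],[0,14,0,0,0,0,0]]'
python3 -m crank '[[0,13,0,0,0,0,0],[0,11,0,0,0,0,0],[0,8,0,0,0,0,0],[0,4.5,0,0,0,0,0],[0,2,0,0,0,0,0]]'
python3 -m crank '[[0,0,0,0,0,0,0],[0,0,0,0,0,0,0],[0,0,0,0,0,0,0],[0,0,0,0,0,0,0],[0,0,0,0,0,0,0]]'
python3 - <<'E'
from h import *
to(.6137,.032,.314,3.5)
p,d=viewer.grab_frame("side");np.savez("side2.npz",p=p,d=d)
cv2.imwrite('pics/h2.png',cv2.cvtColor(np.clip(cv2.resize(p[120:260,260:380],None,fx=4,fy=4,interpolation=2)*1.8,0,255).astype(np.uint8),cv2.COLOR_RGB2BGR))
E
```

```text
t: 9.75
position: [0.5765, 0.0298, 0.3136]
tcp_rot: [2.154, 2.287, 0.0]
force: [0.7, -0.3, -2.7]
grip_width: 0.0137
grasp_force: 45.0
t: 10.25
position: [0.6139, 0.0323, 0.3135]
tcp_rot: [-2.153, -2.287, 0.0]
force: [0.9, 0.7, -3.0]
grip_width: 0.0136
grasp_force: 45.0
t: 10.75
position: [0.6135, 0.0323, 0.3139]
tcp_rot: [2.153, 2.287, 0.0]
force: [-0.2, -0.2, -2.9]
grip_width: 0.0135
grasp_force: 45.0
t 10.75 pos [0.6135 0.0323 0.3139] tooly yaw 3.45 toolz [ 2.e-04 -0.e+00 -1.e+00] F [-0.2 -0.2 -2.9] w 0.0135 gf 45.0
turn [ 0.01  0.   -0.05] then shift [-0.3  0.2 -0.1]
```

View pics/h2.png

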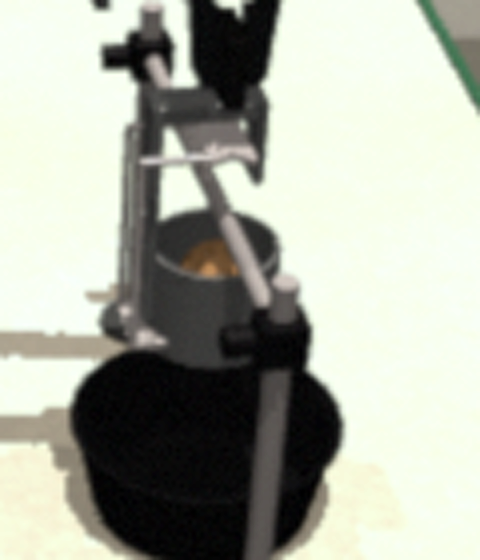

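The bar runs through the hook, below the lip (crop 258,180) and above the rim. I'll lower to just above the possible contact height, then feel for it.

```bash
python3 -m crank '[[0,0,4,0,0,0,0],[0,0,8,0,0,0,0],[0,0,8,0,0,0,0],[0,0,7,0,0,0,0],[0,0,3,0,0,0,0]]'
python3 -m crank '[[0,0,1,0,0,0,0],[0,0,1,0,0,0,0],[0,0,1,0,0,0,0],[0,0,1,0,0,0,0],[0,0,0,0,0,0,0]]'
python3 -m crank '[[0,0,1,0,0,0,0],[0,0,1,0,0,0,0],[0,0,1,0,0,0,0],[0,0,1,0,0,0,0],[0,0,0,0,0,0,0]]'
```

```text
t: 11.3
position: [0.613, 0.0324, 0.2821]
tcp_rot: [-2.152, -2.286, 0.002]
force: [1.1, -0.1, -2.3]
grip_width: 0.0136
grasp_force: 45.0
t: 11.8
position: [0.6137, 0.0323, 0.2798]
tcp_rot: [2.153, 2.287, 0.0]
force: [0.8, 0.0, -2.5]
grip_width: 0.0135
grasp_force: 45.0
t: 12.3
position: [0.6135, 0.0323, 0.2755]
tcp_rot: [-2.153, -2.287, 0.0]
force: [-0.4, -0.2, -2.8]
grip_width: 0.0137
grasp_force: 45.0
```

```bash
python3 -m crank '[[0,0,0.7,0,0,0,0],[0,0,0.7,0,0,0,0],[0,0,0.6,0,0,0,0],[0,0,0,0,0,0,0],[0,0,0,0,0,0,0]]'
python3 -m crank '[[0,0,0.7,0,0,0,0],[0,0,0.7,0,0,0,0],[0,0,0.6,0,0,0,0],[0,0,0,0,0,0,0],[0,0,0,0,0,0,0]]'
```

```text
t: 12.8
position: [0.6136, 0.0323, 0.2737]
tcp_rot: [-2.154, -2.287, 0.0]
force: [0.2, -0.7, -2.6]
grip_width: 0.0137
grasp_force: 45.0
t: 13.3
position: [0.6138, 0.0323, 0.272]
tcp_rot: [2.153, 2.287, 0.001]
force: [0.4, -0.7, -0.7]
grip_width: 0.0137
grasp_force: 45.0
```

```bash
python3 -m crank '[[0,0,0.5,0,0,0,0],[0,0,0.5,0,0,0,0],[0,0,0,0,0,0,0],[0,0,0,0,0,0,0],[0,0,0,0,0,0,0]]'
```

```text
t: 13.8
position: [0.614, 0.0323, 0.2711]
tcp_rot: [2.153, 2.287, 0.001]
force: [1.7, 0.2, 1.7]
grip_width: 0.0133
grasp_force: 45.0
```

```bash
python3 -m crank '[[0,0,0.5,0,0,0,0],[0,0,0.5,0,0,0,0],[0,0,0,0,0,0,0],[0,0,0,0,0,0,0],[0,0,0,0,0,0,0]]'
```

```text
t: 14.3
position: [0.6138, 0.0323, 0.2699]
tcp_rot: [2.153, 2.287, 0.001]
force: [2.8, -0.1, 1.8]
grip_width: 0.0135
grasp_force: 45.0
```

```bash
python3 -m crank '[[0,0.5,0,0,0,0,0],[0,0.5,0,0,0,0,0],[0,0.5,0,0,0,0,0],[0,0,0,0,0,0,0],[0,0,0,0,0,0,0]]'
```

```text
t: 14.8
position: [0.6149, 0.0324, 0.2694]
tcp_rot: [-2.153, -2.287, 0.001]
force: [0.4, 0.2, 2.3]
grip_width: 0.0134
grasp_force: 45.0
```

```bash
python3 -m crank '[[0,0.5,0,0,0,0,0],[0,0.5,0,0,0,0,0],[0,0.5,0,0,0,0,0],[0,0,0,0,0,0,0],[0,0,0,0,0,0,0]]'
```

```text
t: 15.3
position: [0.6164, 0.0325, 0.2695]
tcp_rot: [-2.153, -2.287, 0.001]
force: [-1.6, -0.6, 1.6]
grip_width: 0.0142
grasp_force: 45.0
```

```bash
python3 -m crank '[[0,-0.4,0.5,0,0,0,0],[0,-0.4,0.5,0,0,0,0],[0,0,0.5,0,0,0,0],[0,0,0.5,0,0,0,0],[0,0,0,0,0,0,0]]'
python3 -m crank '[[0,0,0.5,0,0,0,0],[0,0,0.5,0,0,0,0],[0,0,0.5,0,0,0,0],[0,0,0,0,0,0,0],[0,0,0,0,0,0,0]]'
```

```text
t: 15.8
position: [0.6161, 0.0325, 0.2679]
tcp_rot: [2.153, 2.287, 0.001]
force: [-0.2, 0.6, 2.8]
grip_width: 0.0136
grasp_force: 45.0
t: 16.3
position: [0.616, 0.0325, 0.2663]
tcp_rot: [2.153, 2.287, 0.001]
force: [2.0, 0.9, 3.9]
grip_width: 0.0139
grasp_force: 45.0
```

```bash
python3 -m crank '[[0,0,0.7,0,0,0,0],[0,0,0.7,0,0,0,0],[0,0,0.6,0,0,0,0],[0,0,0,0,0,0,0],[0,0,0,0,0,0,0]]'
```

```text
t: 16.8
position: [0.616, 0.0325, 0.2643]
tcp_rot: [2.153, 2.287, 0.001]
force: [2.4, 0.4, 5.4]
grip_width: 0.0137
grasp_force: 45.0
```

Run:
```python
from h import *
to(.6137,.032,.26,3.5)
p,d=viewer.grab_frame("side");np.savez("side3.npz",p=p,d=d)
cv2.imwrite('pics/h3.png',cv2.cvtColor(np.clip(cv2.resize(p[130:250,260:360],None,fx=5,fy=5,interpolation=2)*1.8,0,255).astype(np.uint8),cv2.COLOR_RGB2BGR))
```

```text
t 16.8 pos [0.616  0.0325 0.2643] tooly yaw 3.45 toolz [ 5.e-04  0.e+00 -1.e+00] F [2.4 0.4 5.4] w 0.0137 gf 45.0
turn [ 0.03  0.   -0.05] then shift [-0.3 -2.3  4.3]
```

View pics/h3.png

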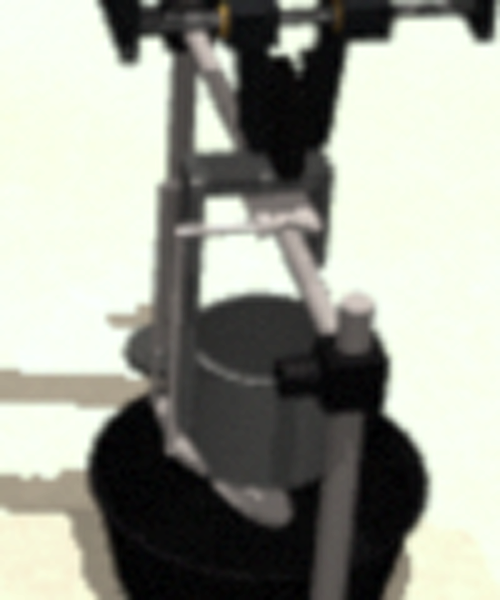

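The cup is upright on the bar and the flap is already partly open (crop 255,500), at roughly half a radian. I'll press on.

```bash
python3 -m crank '[[0,0,1,0,0,0,0],[0,0,1,0,0,0,0],[0,0,1,0,0,0,0],[0,0,0,0,0,0,0],[0,0,0,0,0,0,0]]'
```

```text
t: 17.35
position: [0.6161, 0.0324, 0.2624]
tcp_rot: [2.153, 2.287, 0.001]
force: [-0.0, -0.2, 10.0]
grip_width: 0.0138
grasp_force: 45.0
```

```bash
python3 -m crank '[[0,0,0.7,0,0,0,0],[0,0,0.7,0,0,0,0],[0,0,0.6,0,0,0,0],[0,0,0,0,0,0,0],[0,0,0,0,0,0,0]]'
```

```text
t: 17.85
position: [0.6161, 0.0324, 0.2607]
tcp_rot: [2.153, 2.286, 0.001]
force: [-0.1, 0.1, 10.4]
grip_width: 0.0138
grasp_force: 45.0
```

```bash
python3 -m crank '[[0,0,0.5,0,0,0,0],[0,0,0.5,0,0,0,0],[0,0,0,0,0,0,0],[0,0,0,0,0,0,0],[0,0,0,0,0,0,0]]'
python3 - <<'E'
from h import *
p,d=viewer.grab_frame("side");np.savez("side4.npz",p=p,d=d)
cv2.imwrite('pics/h4.png',cv2.cvtColor(np.clip(cv2.resize(p[150:270,260:360],None,fx=5,fy=5,interpolation=2)*2.2,0,255).astype(np.uint8),cv2.COLOR_RGB2BGR))
E
```

```text
t: 18.35
position: [0.6162, 0.0324, 0.2598]
tcp_rot: [2.153, 2.286, 0.001]
force: [-0.8, 0.8, 10.8]
grip_width: 0.0136
grasp_force: 45.0
```

View pics/h4.png

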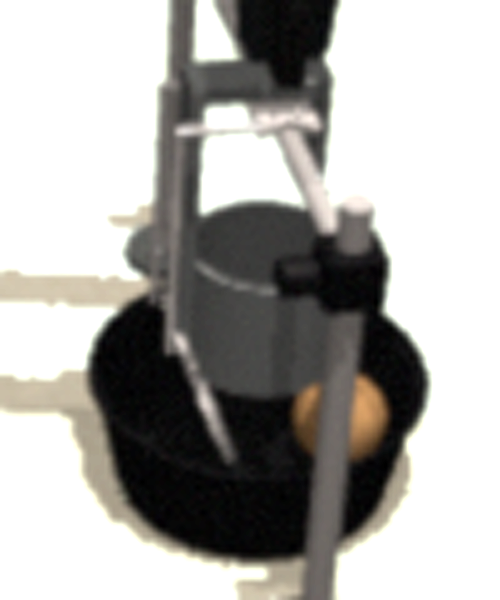

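The ball lies in the tub (crop 340,420) and the flap hangs open (205,400). Now I'll ease off.

```bash
python3 -m crank '[[0,0,-0.7,0,0,0,0],[0,0,-0.7,0,0,0,0],[0,0,-0.7,0,0,0,0],[0,0,-0.7,0,0,0,0],[0,0,-0.7,0,0,0,0]]'
python3 -m crank '[[0,0,-0.7,0,0,0,0],[0,0,-0.7,0,0,0,0],[0,0,-0.7,0,0,0,0],[0,0,-0.7,0,0,0,0],[0,0,0,0,0,0,0]]'
python3 -m crank '[[0,0,-0.6,0,0,0,0],[0,0,-0.6,0,0,0,0],[0,0,-0.6,0,0,0,0],[0,0,0,0,0,0,0],[0,0,0,0,0,0,0]]'
```

```text
t: 18.9
position: [0.6161, 0.0324, 0.263]
tcp_rot: [2.153, 2.287, 0.001]
force: [-0.1, -0.5, 8.8]
grip_width: 0.0136
grasp_force: 45.0
t: 19.4
position: [0.6161, 0.0324, 0.2655]
tcp_rot: [2.153, 2.287, 0.001]
force: [-0.0, 0.0, 8.2]
grip_width: 0.0134
grasp_force: 45.0
t: 19.9
position: [0.616, 0.0324, 0.267]
tcp_rot: [2.153, 2.287, 0.001]
force: [1.6, 0.1, 7.4]
grip_width: 0.0136
grasp_force: 45.0
```

```bash
python3 -m crank '[[0,0,-0.5,0,0,0,0],[0,0,-0.5,0,0,0,0],[0,0,-0.5,0,0,0,0],[0,0,0,0,0,0,0],[0,0,0,0,0,0,0]]'
python3 -m crank '[[0,0,-0.5,0,0,0,0],[0,0,-0.5,0,0,0,0],[0,0,0,0,0,0,0],[0,0,0,0,0,0,0],[0,0,0,0,0,0,0]]'
```

```text
t: 20.4
position: [0.616, 0.0324, 0.2683]
tcp_rot: [2.153, 2.287, 0.001]
force: [1.4, -0.2, 6.1]
grip_width: 0.0132
grasp_force: 45.0
t: 20.9
position: [0.616, 0.0324, 0.2692]
tcp_rot: [2.153, 2.287, 0.001]
force: [1.8, 0.5, 6.1]
grip_width: 0.0139
grasp_force: 45.0
```

```bash
python3 -m crank '[[0,0,-0.4,0,0,0,0],[0,0,-0.4,0,0,0,0],[0,0,0,0,0,0,0],[0,0,0,0,0,0,0],[0,0,0,0,0,0,0]]'
python3 -m crank '[[0,0,-0.3,0,0,0,0],[0,0,-0.3,0,0,0,0],[0,0,0,0,0,0,0],[0,0,0,0,0,0,0],[0,0,0,0,0,0,0]]'
```

```text
t: 21.4
position: [0.616, 0.0324, 0.2699]
tcp_rot: [2.153, 2.287, 0.001]
force: [2.1, 0.0, 5.4]
grip_width: 0.0133
grasp_force: 45.0
t: 21.9
position: [0.616, 0.0325, 0.2705]
tcp_rot: [2.153, 2.287, 0.001]
force: [2.7, 0.2, 4.8]
grip_width: 0.0138
grasp_force: 45.0
```

```bash
python3 -m crank '[[0,0,-0.4,0,0,0,0],[0,0,-0.4,0,0,0,0],[0,0,0,0,0,0,0],[0,0,0,0,0,0,0],[0,0,0,0,0,0,0]]'
python3 -m crank '[[0,0,-0.3,0,0,0,0],[0,0,-0.3,0,0,0,0],[0,0,0,0,0,0,0],[0,0,0,0,0,0,0],[0,0,0,0,0,0,0]]'
```

```text
t: 22.4
position: [0.6159, 0.0325, 0.271]
tcp_rot: [2.153, 2.287, 0.0]
force: [2.2, 0.0, 4.2]
grip_width: 0.0134
grasp_force: 45.0
t: 22.9
position: [0.6155, 0.0325, 0.2712]
tcp_rot: [-2.153, -2.287, 0.001]
force: [3.0, 0.2, 1.2]
grip_width: 0.0141
grasp_force: 45.0
```

```bash
python3 -m crank '[[0,0.4,-0.1,0,0,0,0],[0,0.4,-0.1,0,0,0,0],[0,0,0,0,0,0,0],[0,0,0,0,0,0,0],[0,0,0,0,0,0,0]]'
```

```text
t: 23.4
position: [0.6162, 0.0325, 0.2712]
tcp_rot: [-2.153, -2.286, 0.001]
force: [-1.1, -0.5, -1.7]
grip_width: 0.0135
grasp_force: 45.0
```

```bash
python3 -m crank '[[0,0.3,-0.1,0,0,0,0],[0,0.3,-0.1,0,0,0,0],[0,0,0,0,0,0,0],[0,0,0,0,0,0,0],[0,0,0,0,0,0,0]]'
```

```text
t: 23.9
position: [0.6172, 0.0326, 0.272]
tcp_rot: [-2.154, -2.287, 0.0]
force: [0.5, 0.3, -2.9]
grip_width: 0.0135
grasp_force: 45.0
```

```bash
python3 -m crank '[[0,-0.4,0.3,0,0,0,0],[0,-0.4,0.2,0,0,0,0],[0,0,0,0,0,0,0],[0,0,0,0,0,0,0],[0,0,0,0,0,0,0]]'
python3 -m crank '[[0,0,0.2,0,0,0,0],[0,0,0,0,0,0,0],[0,0,0,0,0,0,0],[0,0,0,0,0,0,0],[0,0,0,0,0,0,0]]'
```

```text
t: 24.4
position: [0.6164, 0.0325, 0.2715]
tcp_rot: [2.154, 2.287, 0.0]
force: [0.5, -0.6, -2.7]
grip_width: 0.0138
grasp_force: 45.0
t: 24.9
position: [0.6164, 0.0325, 0.2713]
tcp_rot: [2.154, 2.287, -0.0]
force: [-0.0, -0.0, -3.2]
grip_width: 0.0134
grasp_force: 45.0
```

```bash
python3 -m crank '[[0,0,0.3,0,0,0,0],[0,0,0.3,0,0,0,0],[0,0,0,0,0,0,0],[0,0,0,0,0,0,0],[0,0,0,0,0,0,0]]'
python3 -m crank '[[0,0,0.3,0,0,0,0],[0,0,0,0,0,0,0],[0,0,0,0,0,0,0],[0,0,0,0,0,0,0],[0,0,0,0,0,0,0]]'
```

```text
t: 25.4
position: [0.6166, 0.0324, 0.2711]
tcp_rot: [2.153, 2.287, 0.0]
force: [-0.5, -0.6, 2.1]
grip_width: 0.0137
grasp_force: 45.0
t: 25.9
position: [0.6166, 0.0324, 0.271]
tcp_rot: [2.153, 2.287, 0.001]
force: [-2.3, 0.4, 5.5]
grip_width: 0.0138
grasp_force: 45.0
```

```bash
python3 -m crank '[[0,-0.2,-0.2,0,0,0,0],[0,0,-0.2,0,0,0,0],[0,0,0,0,0,0,0],[0,0,0,0,0,0,0],[0,0,0,0,0,0,0]]'
```

```text
t: 26.4
position: [0.6165, 0.0324, 0.2711]
tcp_rot: [2.153, 2.287, 0.001]
force: [-0.3, -0.4, 4.7]
grip_width: 0.0137
grasp_force: 45.0
```

```bash
python3 -m crank '[[0,0,-0.15,0,0,0,0],[0,0,-0.1,0,0,0,0],[0,0,0,0,0,0,0],[0,0,0,0,0,0,0],[0,0,0,0,0,0,0]]'
python3 -m crank '[[0,0,-0.1,0,0,0,0],[0,0,0,0,0,0,0],[0,0,0,0,0,0,0],[0,0,0,0,0,0,0],[0,0,0,0,0,0,0]]'
```

```text
t: 26.9
position: [0.6163, 0.0325, 0.2711]
tcp_rot: [2.153, 2.287, 0.0]
force: [0.6, -0.9, 4.6]
grip_width: 0.0133
grasp_force: 45.0
t: 27.4
position: [0.6162, 0.0325, 0.2711]
tcp_rot: [-2.154, -2.287, 0.0]
force: [1.3, 0.1, 2.7]
grip_width: 0.0139
grasp_force: 45.0
```

```bash
python3 -m crank '[[0,0.1,-0.15,0,0,0,0],[0,0,0,0,0,0,0],[0,0,0,0,0,0,0],[0,0,0,0,0,0,0],[0,0,0,0,0,0,0]]' 20
python3 -m crank '[[0,0,0,0,0,0,0],[0,0,0,0,0,0,0],[0,0,0,0,0,0,0],[0,0,0,0,0,0,0],[0,0,0,0,0,0,0]]' 5
python3 -m crank '[[0,0,0,0,0,0,0.17],[0,0,0,0,0,0,0.18],[0,0,0,0,0,0,0.2],[0,0,0,0,0,0,0.25],[0,0,0,0,0,0,0.3]]'
```

```text
t: 27.9
position: [0.6162, 0.0325, 0.2711]
tcp_rot: [-2.153, -2.287, 0.0]
force: [0.5, -1.5, 2.2]
grip_width: 0.0139
grasp_force: 20.0
t: 28.4
position: [0.6162, 0.0325, 0.2711]
tcp_rot: [-2.153, -2.287, 0.0]
force: [0.8, -0.4, -1.0]
grip_width: 0.0139
grasp_force: 5.0
t: 28.9
position: [0.6163, 0.0325, 0.2713]
tcp_rot: [-2.153, -2.287, 0.0]
force: [-1.5, 0.3, -0.7]
grip_width: 0.0261
grasp_force: 0.0
```

```bash
python3 -m crank '[[0,0,0,0,0,0,0.4],[0,0,0,0,0,0,0.5],[0,0,0,0,0,0,0.6],[0,0,0,0,0,0,0.6],[0,0,0,0,0,0,0.6]]'
python3 -m crank '[[0,0,-3,0,0,0,0.6],[0,0,-8,0,0,0,0.6],[0,0,-12,0,0,0,0.6],[0,0,-15,0,0,0,0.6],[0,0,-20,0,0,0,0.6]]'
python3 -m crank '[[0,0,-20,0,0,0,0.6],[0,0,-20,0,0,0,0.6],[0,0,-20,0,0,0,0.6],[0,-20,-10,0,0,0,0.6],[0,-30,0,0,0,0,0.6]]' >/dev/null
python3 -m crank '[[0,-30,0,0,0,0,0.6],[0,-30,0,0,0,0,0.6],[0,-30,0,0,0,0,0.6],[0,-20,0,0,0,0,0.6],[0,0,0,0,0,0,0.6]]'
python3 -m crank '[[0,0,0,0,0,0,0.6],[0,0,0,0,0,0,0.6],[0,0,0,0,0,0,0.6],[0,0,0,0,0,0,0.6],[0,0,0,0,0,0,0.6]]' >/dev/null
python3 - <<'E'
from h import *
I=[]
for k in range(3):
    p,d=viewer.grab_frame("side");I.append(p.astype(float))
    P=cloud("side",d);m=(P[...,0]>.55)&(P[...,0]<.66)&(P[...,1]>0)&(P[...,1]<.06)&(P[...,2]>.25)&(P[...,2]<.269)
    s=P[m];A=np.c_[s[:,:2]-[.616,.032],np.ones(len(s))];print("plate",len(s),np.linalg.lstsq(A,s[:,2],rcond=None)[0].round(4))
    m=(P[...,0]>.57)&(P[...,0]<.66)&(P[...,1]>0)&(P[...,1]<.07)&(P[...,2]>.285)&(P[...,2]<.32);print("pad top",P[m].mean(0).round(4))
print(abs(I[2]-I[0])[130:280,250:360].mean())
cv2.imwrite('pics/end.png',cv2.cvtColor(np.clip(cv2.resize(I[2][140:290,220:400],None,fx=4,fy=4,interpolation=2)*2,0,255).astype(np.uint8),cv2.COLOR_RGB2BGR))
E
```

```text
t: 29.4
position: [0.6163, 0.0325, 0.2713]
tcp_rot: [-2.154, -2.287, 0.0]
force: [-1.1, -0.1, -0.5]
grip_width: 0.053
grasp_force: 0.0
t: 29.9
position: [0.6162, 0.0325, 0.3306]
tcp_rot: [-2.154, -2.287, 0.0]
force: [0.4, 0.0, 0.2]
grip_width: 0.0528
grasp_force: 0.0
t: 30.9
position: [0.4554, 0.0229, 0.4016]
tcp_rot: [2.152, 2.285, 0.003]
force: [-0.1, -0.0, 0.4]
grip_width: 0.053
grasp_force: 0.0
plate 249 [0.0052 0.1765 0.2611]
pad top [0.6132 0.0245 0.3009]
plate 246 [0.0113 0.1555 0.2611]
pad top [0.6133 0.0244 0.3008]
plate 245 [0.0159 0.131  0.261 ]
pad top [0.6132 0.0243 0.3006]
0.5362222222222223
```

View pics/end.png

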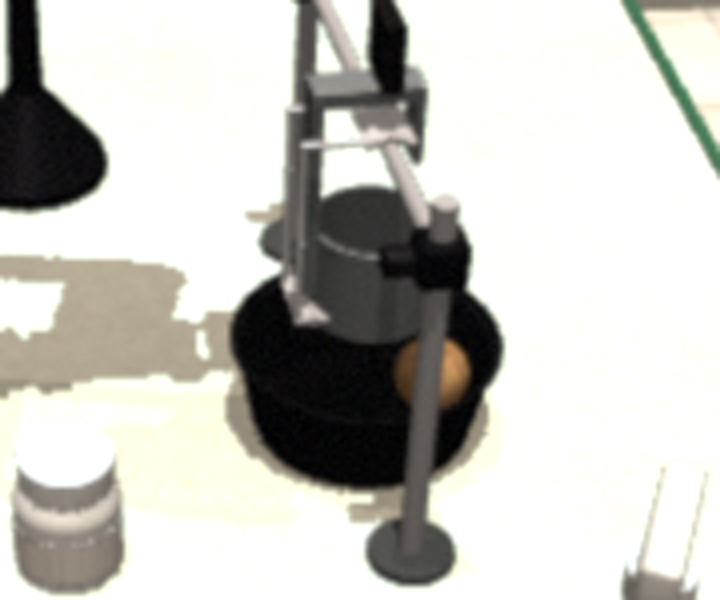

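The cup hangs upright on the bar (crop 365,260) with its bottom shut. The ball is in the tub (432,372) and the neighbouring goods haven't moved. I'll let it settle, then hand in.

```bash
python3 -m crank '[[0,0,0,0,0,0,0.6],[0,0,0,0,0,0,0.6],[0,0,0,0,0,0,0.6],[0,0,0,0,0,0,0.6],[0,0,0,0,0,0,0.6]]' >/dev/null
python3 -m crank '[[0,0,0,0,0,0,0.6],[0,0,0,0,0,0,0.6],[0,0,0,0,0,0,0.6],[0,0,0,0,0,0,0.6],[0,0,0,0,0,0,0.6]]' >/dev/null
python3 -m crank '[[0,0,0,0,0,0,0.6],[0,0,0,0,0,0,0.6],[0,0,0,0,0,0,0.6],[0,0,0,0,0,0,0.6],[0,0,0,0,0,0,0.6]]' >/dev/null
python3 -m crank '[[0,0,0,0,0,0,0.6],[0,0,0,0,0,0,0.6],[0,0,0,0,0,0,0.6],[0,0,0,0,0,0,0.6],[0,0,0,0,0,0,0.6]]' >/dev/null
python3 - <<'E'
from h import *
from cell import manip
for k in range(3):
    p,d=viewer.grab_frame("side");P=cloud("side",d)
    m=(P[...,0]>.57)&(P[...,0]<.66)&(P[...,1]>0)&(P[...,1]<.07)&(P[...,2]>.285)&(P[...,2]<.32);print("pad top",P[m].mean(0).round(4))
print(manip.hand_in())
E
```

```text
pad top [0.6132 0.0245 0.301 ]
pad top [0.6132 0.0245 0.301 ]
pad top [0.6134 0.0249 0.3008]
the job is handed in; nothing more can be done
None
```

The job is handed in: the ball is in the tub, the cup hangs still on the bar with its bottom shut, the tub and goods look unmoved, and it took about 34 s of the 64 s allowed (no verdict was returned).

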